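# Refit a coffee grinder's top burr with its quarter-turn lock

## Robot

A 6-joint arm with a two-finger parallel gripper is mounted at the origin on a cart in front of the work surface, level with it; the furniture and walls round the work are solid. World frame = base frame: x ahead of the robot, y to its left, z up, the work surface at z = 0. Lengths are in m, angles in degrees, forces in N, time in s.
With the tool pointing down it reaches from about 0.25 to 0.725 m from the base axis. Payload 9.7 kg.
Tool frame: the origin (TCP) lies between the finger pads; the fingertips stand 25 mm ahead of it and the grasp point (between the pads) lies 6 mm ahead of it; z points along the fingers, y is the line along which they close (so a half turn about z gives the same grasp; the last joint's range is limited). The gripper opens to 85 mm and grips with 20 to 120 N. Pads are 22 mm wide; open, the fingers measure 114 mm over their backs; the gripper's body (76 mm by 85 mm) begins 54 mm behind the grasp point. The pads swing forward as they close: fully open they stand 13 mm farther back than shut.
Start: joints at [63.14, 4.979, 10.078, 95.1, 0, 90], TCP at [0.248, 0.491, 0.256] pointing down, gripper open.
Joint ranges: [-179.16, 179.16], [-48.56, 103.87], [-65.8, 70.77], [-126.05, 130.52], [-82.76, 87.17], [-180, 180]. Speed limits (degrees/s): [127.2, 127.2, 147.25, 180, 180, 180].

## Interface

Orientations are given as [roll, pitch, yaw] about the fixed x, y, z axes, in that order (R = Rz(yaw) Ry(pitch) Rx(roll)).
In Python, from workcell import bot gives the robot as it stands. The module is installed in compiled form; this text tells all that it offers.
- The arm moves only by the tool nudge_tcp, called after "Emit:" by a JSON object that holds its "op" and its "data". Schema: {"type":"object","properties":{"offsets":{"type":"object","properties":{"segments":{"type":"array","items":{"type":"array","items":{"type":"number"},"minItems":5,"maxItems":5},"minItems":1,"maxItems":5}},"additionalProperties":false,"required":["segments"]},"force":{"type":"number"},"only":{"type":"string"},"quiet":{"type":"boolean"},"lines":{"type":"string"}},"required":["offsets"],"additionalProperties":false}. offsets is an object whose key "segments" holds a list of rows, 1 to 5 of them, each of 5 numbers: dx, dy, dz in m, then a turn about the tool's z in degrees, then the finger opening in m; each row is the pose to reach, as a shift and turn from the pose commanded when the call began, along the tool's axes at that moment; what a row does not reach only later rows make up. A row lasts 1/12 s, in which the tool goes at most 0.0417 m and 7.16 degrees, less where a joint would pass 70% of its speed; a pose out of reach is approached as far as the arm can. The fingers move at their own pace and stop on an object; force is the grip in N (left out, the last holds). Time passes only in rows, so rows that do not move let the fingers close. The tool returns the time, the measured TCP pose, the force, the opening and the grip force at its end. only (a regular expression) keeps the lines of the reply that match it, lines (a string "A,B") keeps lines A to B, and quiet returns only ok. Input that does not fit is refused with a message, and nothing moves.
- bot.get_obs(): the state, without advancing time (a new reading comes with each control period).
- bot.camera(name): name is "side" or "top" or "wrist"; returns the picture (480x640x3 uint8, blue, green, red); there is no depth.
- bot.camera_info(name): a dict with "mtx" (3x3 intrinsics, pixels), "extrinsics" (4x4, takes a point from camera to world coordinates). Camera axes: x right, y down, z forward; pixel columns grow to the right and rows downward; lengths in m; the calibration is good to about 2 mm. A picture is of the moment at which its call begins: read the wrist's pose just before it. camera_info takes no time and is no camera call; for the wrist camera it gives the pose at the moment of the call.
- bot.job_done(): hands the job in; it is judged then, once.
The state is a dict: "time": time; "q": joint angles; "qd": joint speeds; "joint_efforts": joint torques, N m; "ee_pos": TCP position; "tcp_rot": TCP orientation; "wrist_force": force on the tool from outside, world axes, zero at the start; "torque": the same for the moment, N m; "opening": finger opening in m; "grasp_force": force on a finger pad.
Only numpy, scipy, OpenCV 4.12 (cv2) and the standard library are available. Lean on these libraries where they do the work, as an engineer would, in place of code of your own. Each camera call takes 0.05 s, during which the arm holds its last target. There are 200 camera calls.

## Task

The coffee grinder has been cleaned: put its top burr back. Lower the burr by its red handle into the grinder's steel collar so that its cross-bar drops through the two slots, press it down gently against the spring until the bar is under the lip, turn it a quarter turn clockwise to the stop, and let the spring lift it into its lock. Let go of it, and leave the hopper, the brush and the mug where they are.

Things in the scene. Friction and masses are not known exactly. Their poses are not given: they have to be found in the camera images.
- burr: Top burr, loose, 130 to 210 g, standing on the worktop. Origin: centre of its underside, z up. Steel cone, radius 17 mm at z = 0, 23.5 mm at z = 10; steel cross-bar (T-head) along x, 66 mm long, 10 mm wide, from z = 10 to 16 mm; black disc, radius 24 mm, up to z = 21 mm; red handle above. A half turn about z leaves it the same.
- handle (a point): Where to grip the burr: 55 mm above its underside, in its upright red handle, which stands in line with the bar: 36 mm wide along the burr's x, 12 mm thick along its y (close the fingers along y), from 21 to 63 mm above the underside.
- grinder: Coffee grinder, fixed, aluminium and black, without its hopper. Origin: on the worktop, under the axis of head and collar; x to its back, z up. Foot from x = -66 to 110 mm, 122 mm wide; round head of radius 55 mm, its top 165 mm high, and a column of that height behind it. On it a steel collar, outer radius 44 mm, on the same axis.
- mouth (a point): On the collar's axis, 184 mm above the worktop; axes as the grinder's. The grind setting, not reported, puts the collar's top up to 6 mm above or below this point. The collar has a lip 12 mm thick with a round bore of radius 26 mm and two slots, 13.5 mm wide, along the grinder's x axis (white dots), reaching out to radius 36 mm.
- spring_seat (a point): Where the black spring seat lies if the collar's top is level with mouth: always 21 mm below that top. The burr first rests on it with its bar still in the slots. The seat yields 1.3 N per mm: pressed down 7 mm (9 N) the bar just clears the lip, and at 8.7 mm (11 N) the seat stops hard. Keep it pressed with 10 to 14 N while turning.
- lock_mark (a point): Red dot on the collar, one of two in line with the locked bar, square to the slots; 40 mm out along the grinder's -y. The pressed bar turns from the slots clockwise seen from above, only this way, to a stop 3 degrees past 90. From about 81 degrees on, the lip's underside has a pocket 4 mm deep that takes the bar when the spring lifts it.
- hopper: Clear bean hopper with a black lid, loose, 111 mm across, 119 mm high, set aside on the worktop. Origin: centre of its underside.
- brush: Small cleaning brush, loose, 160 mm long, lying on the worktop. Origin: near its middle.
- mug: White china mug, loose, 82 mm across, 92 mm high. Origin: on the worktop, within 16 mm of its middle.
Not all that is in view belongs to the job. Several things have the shape of the burr; the one meant has the colours described above.

How it is judged (in metres and radians):
On the way:
1. the cross-bar has gone down through the slots, in line with them (angle between the x axis of burr and the x axis of mouth, either way round below 0.2 rad and horizontal distance between burr and mouth below 0.005 m and z of burr in the frame of mouth below -0.021 m), for 0.05 s.
At the end, for the whole second after the job is handed in: The burr sits locked in the collar: its bar under the lip and within 0.16 rad of square to the slots, its axis within 5 mm of the collar's and upright (0.1 rad), its underside at least 17 mm below the point mouth; released and at rest (angle between the x axis of burr and the y axis of mouth, either way round below 0.16 rad and horizontal distance between burr and mouth below 0.005 m and z of burr in the frame of mouth below -0.017 m and angle between burr's own z axis and vertical below 0.1 rad and linear speed of burr below 0.01 m/s); the robot touches nothing.
It fails at once if the grinder is pushed with more than 25 N (contact force between grinder and anything else above 25 N).
It fails at once if the hopper is moved by more than 20 mm or tipped (distance of hopper from where it was at the start of the episode above 0.02 m or angle between hopper's own z axis and vertical above 0.3 rad).
It fails at once if the brush or the mug is moved by more than 20 mm (distance of any of brush, mug from where it was at the start of the episode above 0.02 m).
It also fails if it takes over 51 s, if anything falls off the work surface, if the arm or the gripper's body presses on something with over 40 N, if the wrist force passes 120 N, or if a joint passes its speed limit or range.

## Working session

There is one attempt and no reset: what is moved stays moved. The work goes in short steps, Python scripts to look and compute and a tool call to move; the robot and the scene stay as the last step left them, time stands still between calls to the robot, and variables do not carry over. Pictures are saved under pics/ and viewed, at most 10 in all, crops included, and the job is handed in when it is done.

```bash
mkdir -p pics
```

Run:
```python
from workcell import bot
import cv2,numpy as np
o=bot.get_obs();print({k:np.round(o[k],3).tolist() for k in o})
for n in("top","side"):
    im=bot.camera(n);cv2.imwrite(f"pics/{n}0.png",im)
    i=bot.camera_info(n);print(n,np.round(i["mtx"],1).tolist(),np.round(i["extrinsics"],3).tolist())
```

```text
{'time': 0.0, 'q': [63.141, 5.012, 10.033, 95.101, -0.001, 90.0], 'qd': [-0.086, 0.009, -0.025, 0.004, -0.005, -0.046], 'joint_efforts': [0.0, -52.039, 46.48, 0.016, 0.0, -0.0], 'ee_pos': [0.248, 0.49, 0.256], 'tcp_rot': [-179.921, 0.001, 153.141], 'wrist_force': [-1.114, -0.22, 0.522], 'torque': [-0.022, -0.034, 0.019], 'grasp_force': 0.0, 'opening': 0.085}
top [[583.2, 0.0, 326.0], [0.0, 583.2, 240.8], [0.0, 0.0, 1.0]] [[-0.39, -0.859, 0.333, 0.044], [-0.921, 0.362, -0.144, 0.262], [0.003, -0.362, -0.932, 1.498], [0.0, 0.0, 0.0, 1.0]]
side [[598.9, 0.0, 319.2], [0.0, 598.9, 239.9], [0.0, 0.0, 1.0]] [[-0.934, -0.15, 0.325, 0.074], [-0.357, 0.416, -0.836, 1.255], [-0.01, -0.897, -0.442, 0.777], [0.0, 0.0, 0.0, 1.0]]
```

View pics/top0.png

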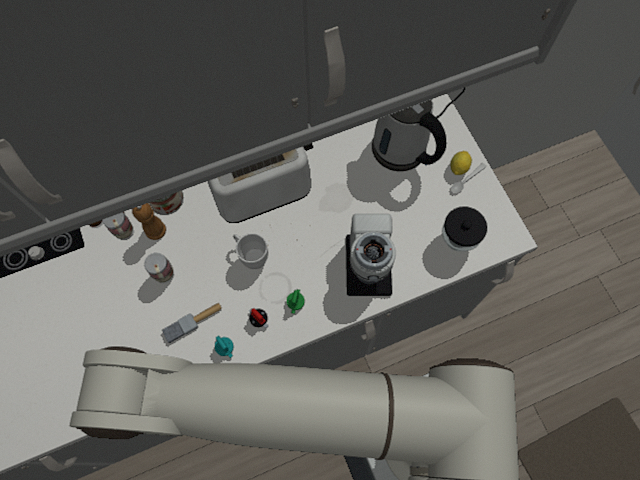

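View pics/side0.png

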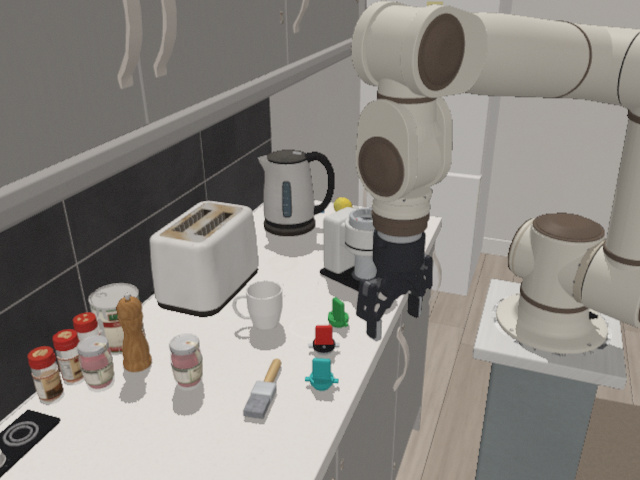

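Top view: the red burr is at (258,317), the green and teal burrs are decoys, the grinder collar is at (373,252), the hopper at (465,230), the mug at (250,250) and the brush at (192,322). In the side view the burr is at (323,338) and the collar is partly hidden by the arm. Next I measure.

Create h.py:
```python
import cv2,numpy as np
from workcell import bot
def ray(i,uv):
    d=np.linalg.inv(i["mtx"])@[uv[0],uv[1],1];T=i["extrinsics"];return T[:3,3],T[:3,:3]@d
def onz(i,uv,z):
    o,d=ray(i,uv);return o+d*(z-o[2])/d[2]
def tri(a,b):
    (o1,d1),(o2,d2)=a,b;s=np.linalg.lstsq(np.c_[d1,-d2],o2-o1,rcond=None)[0]
    p,q=o1+s[0]*d1,o2+s[1]*d2;return (p+q)/2,np.linalg.norm(p-q)
def red(im,s=150,v=60):
    h=cv2.cvtColor(im,cv2.COLOR_BGR2HSV);return (((h[...,0]<8)|(h[...,0]>172))&(h[...,1]>s)&(h[...,2]>v)).astype(np.uint8)
def comps(m,a=3):
    n,l,st,c=cv2.connectedComponentsWithStats(m);return [(c[k],st[k],l==k) for k in range(1,n) if st[k,4]>=a]
```

Run:
```python
from h import *
im={n:cv2.imread(f"pics/{n}0.png") for n in("top","side")};I={n:bot.camera_info(n) for n in im}
C={}
for n in im:
    for c,s,m in comps(red(im[n])): print(n,c.round(1),s)
    C[n]=min(comps(red(im[n]),40),key=lambda k:np.hypot(*(k[0]-((258,317) if n=="top" else (323,338)))))
p,e=tri(ray(I["top"],C["top"][0]),ray(I["side"],C["side"][0]));print("handle centre",p,e)
ys,xs=np.nonzero(C["top"][2]);P=np.array([onz(I["top"],(x,y),.055)[:2] for x,y in zip(xs,ys)])
w,v=np.linalg.eigh(np.cov(P.T));print("axis deg",np.degrees(np.arctan2(v[1,1],v[0,1])),np.sqrt(w*12))
a=cv2.resize(im["top"][205:300,335:410],None,fx=6,fy=6,interpolation=cv2.INTER_CUBIC)
b=cv2.resize(im["top"][295:340,235:280],None,fx=6,fy=6,interpolation=cv2.INTER_CUBIC)
c=np.zeros((570,730,3),np.uint8);c[:,:450]=a;c[:270,455:725]=b
cv2.imwrite("pics/crop1.png",c)
```

```text
top [165.2 208. ] [163 207   5   3   9]
top [257.6 315.9] [251 309  15  15 100]
side [ 74.6 331.7] [ 52 312  45  39 728]
side [108.3 324.5] [104 323  10   4  38]
side [323.4 335.4] [314 326  20  19 322]
side [ 41.3 358.1] [ 28 346  28  23 416]
side [114.5 350. ] [112 350   6   1   6]
side [ 76. 360.] [ 75 359   3   3   7]
handle centre [0.44523219 0.27833214 0.0371484 ] 0.00289835623288325
axis deg -161.15577332409933 [0.01668791 0.04211188]
```

View pics/crop1.png

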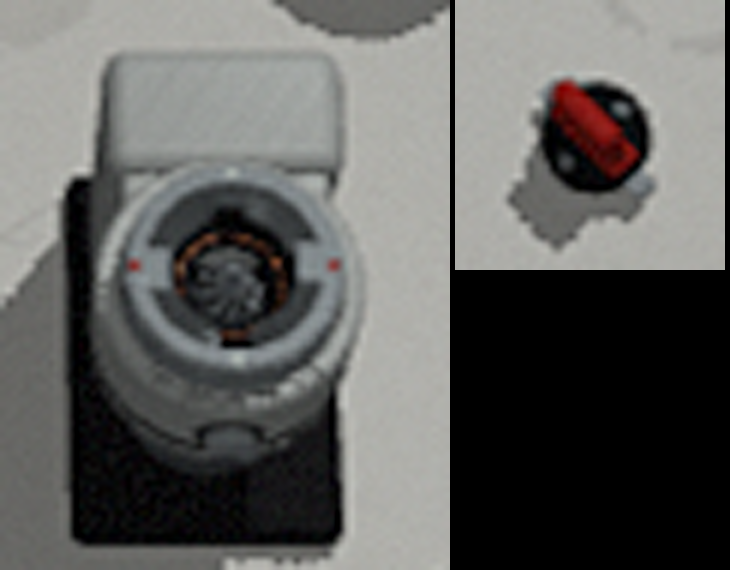

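The crop shows the collar's red dots at about (357.1,249.0) and (390.6,248.9), and its white dots at (374.2,233.5) and (374.3,264.3). The burr's bar runs from upper left to lower right.

Run:
```python
from h import *
I=bot.camera_info("top")
for z in(.178,.184,.19):
    r=[onz(I,u,z)[:2] for u in((357.1,249.0),(390.6,248.9))];w=[onz(I,u,z)[:2] for u in((374.2,233.5),(374.3,264.3))]
    print(z,(r[0]+r[1])/2,(w[0]+w[1])/2,np.linalg.norm(r[0]-r[1]),np.linalg.norm(w[0]-w[1]),
     np.degrees(np.arctan2(*(r[0]-r[1])[::-1])),np.degrees(np.arctan2(*(w[0]-w[1])[::-1])))
for n,u in(("hopper",(465,222)),("mug",(252,245)),("brush",(192,322))): print(n,onz(I,u,.09 if n!="brush" else 0.01))
# offsets tool
i=bot.camera_info("wrist");o=bot.get_obs();from scipy.spatial.transform import Rotation as R
T=R.from_euler("xyz",o["tcp_rot"],degrees=True).as_matrix();print(T.round(3));print((T.T@(i["extrinsics"][:3,3]-o["ee_pos"])).round(3),(T.T@i["extrinsics"][:3,:3]).round(3),i["mtx"])
print("to burr, tool axes",T.T@(np.array([.445,.278,.2])-o["ee_pos"]))
```

```text
0.178 [ 0.4509722 -0.040223 ] [ 0.45108506 -0.04133132] 0.0810014968579078 0.07948918538092148 67.30644538577775 -24.485217922671776
0.184 [ 0.44912327 -0.03884975] [ 0.44923562 -0.03995304] 0.08063344650087369 0.07912800658553308 67.30644538577768 -24.485217922671787
0.19 [ 0.44727434 -0.0374765 ] [ 0.44738617 -0.03857475] 0.08026539614383957 0.07876682779014468 67.3064453857777 -24.485217922671794
hopper [ 0.45369038 -0.31250365  0.09      ]
mug [0.61038179 0.22517164 0.09      ]
brush [0.50228575 0.44084176 0.01      ]
[[-0.892  0.452 -0.001]
 [ 0.452  0.892 -0.001]
 [-0.    -0.001 -1.   ]]
[ 0.074  0.001 -0.117] [[ 0.    -0.957 -0.289]
 [ 1.    -0.     0.002]
 [-0.002 -0.289  0.957]] [[344.48523606   0.         320.13594667]
 [  0.         344.48523606 236.40426353]
 [  0.           0.           1.        ]]
to burr, tool axes [-0.27138311 -0.10066763  0.0557673 ]
```

Emit:
{"op": "nudge_tcp", "data": {"offsets": {"segments":[[-0.035, -0.013, 0.006, -6, 0.085], [-0.07, -0.026, 0.012, -12, 0.085], [-0.105, -0.039, 0.018, -18, 0.085], [-0.14, -0.052, 0.024, -24, 0.085], [-0.17, -0.063, 0.03, -30, 0.085]]}}}

```text
time: 0.52
ee_pos: [0.3727, 0.3559, 0.2257]
tcp_rot: [-180.0, -0.0, -176.6]
wrist_force: [0.3, 0.0, -0.0]
opening: 0.0851
grasp_force: 0.0
```

Create w.py:
```python
from h import *
from scipy.spatial.transform import Rotation as R
def tool():
    o=bot.get_obs();return o,R.from_euler("xyz",o["tcp_rot"],degrees=True).as_matrix(),np.array(o["ee_pos"])
```

Run:
```python
from w import *
o,T,p=tool();print(o["q"],T.T@(np.array([.445,.278,.2])-p))
```

```text
[ 4.36832724e+01 -2.99899292e-01  1.23100094e+00  9.15540494e+01
 -1.30409087e-02  4.02514875e+01] [-0.06753306 -0.08203015  0.02576647]
```

Emit:
{"op": "nudge_tcp", "data": {"offsets": {"segments":[[-0.025, -0.03, 0.008, -6, 0.085], [-0.05, -0.06, 0.016, -12, 0.085], [-0.0675, -0.082, 0.026, -15.6, 0.085], [-0.0675, -0.082, 0.026, -15.6, 0.085]]}}}

```text
time: 0.85
ee_pos: [0.4456, 0.2757, 0.1979]
tcp_rot: [-179.9, -0.2, -161.3]
wrist_force: [-0.2, 0.4, -0.2]
opening: 0.0854
grasp_force: 0.0
```

Run:
```python
from w import *
o,T,p=tool();i=bot.camera_info("wrist");im=bot.camera("wrist");cv2.imwrite("pics/w1.png",im)
print(p,o["tcp_rot"])
for c,s,m in comps(red(im),60):
    print(c,s)
```

```text
[0.44558444 0.27572612 0.19787751] [-1.79897519e+02 -1.50477278e-01 -1.61260329e+02]
[323.3856305  230.26392962] [314 201  19  55 682]
```

View pics/w1.png

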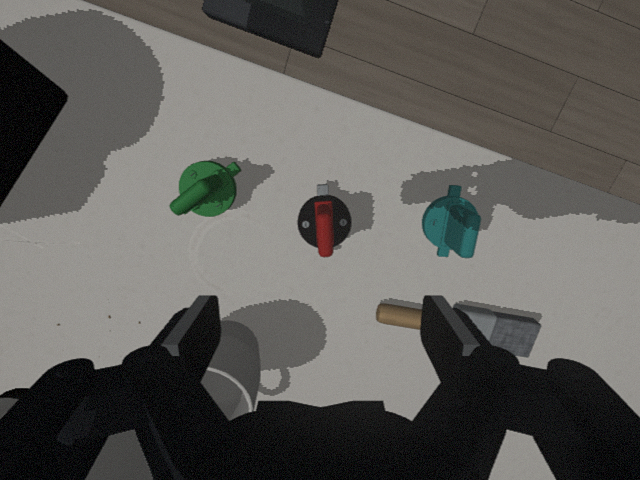

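The wrist view shows the red handle at columns 314–332 and rows 201–256, with the bar tip at (323,185). Green and teal are about 100 mm away on each side. The fingers run almost along the handle's thickness.

Run:
```python
from w import *
o,T,p=tool();i=bot.camera_info("wrist");im=cv2.imread("pics/w1.png")
m=max(comps(red(im),60),key=lambda k:k[1][4])[2]
ys=np.arange(201,256);mid=[(np.nonzero(m[y])[0].min()+np.nonzero(m[y])[0].max())/2 for y in ys]
f=np.polyfit(ys[25:-3],mid[25:-3],1);print(np.round(mid[::6],1),f)
L=lambda u,z:T.T@(onz(i,u,z)-p)
a,b=L((np.polyval(f,228),228),.063),L((np.polyval(f,255.5),255.5),.063)
print("top far end",b,"dir deg",np.degrees(np.arctan2(*(a-b)[1::-1])),"bar tip",L((323,184.5),.016))
c=b+(a-b)/np.linalg.norm(a-b)*.018;print("centre tool",c,"world",p+T@c)
```

```text
[327.5 316.5 321.  323.  323.  323.  324.5 324.  325.  325. ] [5.86080586e-02 3.10140822e+02]
top far end [-0.01880983  0.00480529  0.13574407] dir deg -3.4029124287800636 bar tip [0.02956822 0.00344886 0.18285961]
centre tool [-0.00084162  0.00373686  0.13578735] world [0.44380728 0.28092511 0.063     ]
```

Emit:
{"op": "nudge_tcp", "data": {"offsets": {"segments":[[-0.001, 0.002, 0.03, -2.5, 0.06], [-0.002, 0.0037, 0.06, -2.5, 0.05], [-0.002, 0.0037, 0.09, -2.5, 0.05], [-0.002, 0.0037, 0.115, -2.5, 0.05], [-0.002, 0.0037, 0.137, -2.5, 0.05]]}}}

```text
time: 1.32
ee_pos: [0.4432, 0.2841, 0.0615]
tcp_rot: [180.0, -0.1, -158.8]
wrist_force: [-0.7, 0.8, -0.2]
opening: 0.0501
grasp_force: 0.0
```

Emit:
{"op": "nudge_tcp", "data": {"offsets": {"segments":[[0, 0, 0, 0, 0.05], [0, 0, 0, 0, 0.03], [0, 0, 0, 0, 0.0], [0, 0, 0, 0, 0], [0, 0, 0, 0, 0]]}, "force": 60}}

```text
time: 1.73
ee_pos: [0.4449, 0.2842, 0.0649]
tcp_rot: [180.0, 0.1, -158.8]
wrist_force: [0.4, -0.6, -1.5]
opening: 0.011
grasp_force: 60.2
```

Emit:
{"op": "nudge_tcp", "data": {"offsets": {"segments":[[0, 0, 0, 0, 0], [0, 0, 0, 0, 0], [0, 0, 0, 0, 0]]}}}

```text
time: 1.98
ee_pos: [0.4449, 0.2842, 0.0648]
tcp_rot: [179.9, 0.1, -158.8]
wrist_force: [-0.6, 1.4, 6.4]
opening: 0.011
grasp_force: 61.5
```

Run:
```python
from h import *
cv2.imwrite("pics/w2.png",bot.camera("wrist"))
```

```text
(no output)
```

View pics/w2.png

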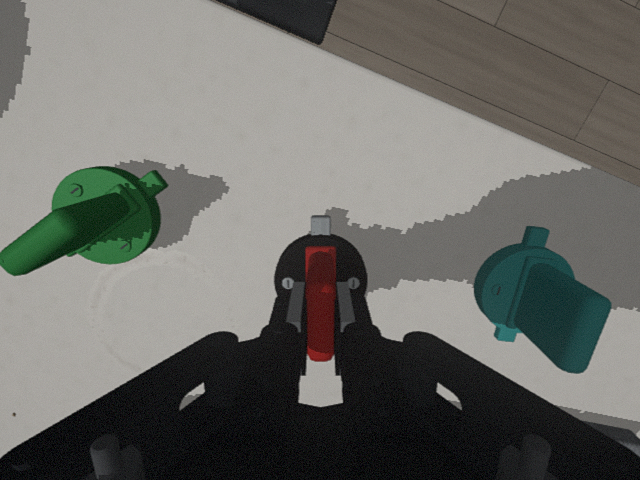

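The burr is gripped: the handle sits at column 320, the bar tip at (320,216), and the two disc screws at (288,283) and (353,283). Their midpoint gives the burr axis in tool coordinates.

Run:
```python
from w import *
o,T,p=tool();i=bot.camera_info("wrist")
L=lambda u,z:T.T@(onz(i,u,z)-p)
print(L((288.2,283.5),.0215),L((352.8,283.5),.0215),"tip",L((320,215.5),.016), "p",p,o["q"],o["wrist_force"])
```

```text
[-0.00023096 -0.01529876  0.04331895] [-0.00024962  0.0174048   0.04334818] tip [0.03379163 0.00079687 0.04875079] p [0.44494248 0.28418818 0.0648319 ] [ 3.25554313e+01  2.55864852e+00 -1.36950866e+01  7.35999234e+01
  2.28478038e-02  1.13202880e+01] [-0.59514981  1.89266476  6.49027561]
```

Emit:
{"op": "nudge_tcp", "data": {"offsets": {"segments":[[0, 0, -0.01, 0, 0], [0, 0, -0.04, 0, 0], [0, 0, -0.08, 0, 0], [0, 0, -0.12, 0, 0], [0, 0, -0.16, 0, 0]]}}}

```text
time: 2.45
ee_pos: [0.4437, 0.2832, 0.2256]
tcp_rot: [-180.0, -0.0, -158.8]
wrist_force: [0.7, 1.9, -1.7]
opening: 0.0108
grasp_force: 60.1
```

Emit:
{"op": "nudge_tcp", "data": {"offsets": {"segments":[[0.007, -0.03, -0.015, 5.5, 0], [0.014, -0.06, -0.03, 11, 0], [0.021, -0.09, -0.045, 16.5, 0], [0.028, -0.12, -0.06, 22, 0], [0.035, -0.15, -0.075, 28, 0]]}}}

```text
time: 2.87
ee_pos: [0.4656, 0.1297, 0.2998]
tcp_rot: [180.0, 0.0, 173.0]
wrist_force: [0.3, -0.7, -1.6]
opening: 0.0105
grasp_force: 60.3
```

Add to w.py:
```python
def go(x,y,z,yaw):
    o,T,p=tool();print("q",np.round(o["q"],1),"shift",(T.T@(np.array([x,y,z])-p)).round(4),"turn",(-(yaw-o["tcp_rot"][2])+180)%360-180)
```

```bash
python3 -c "
from w import *
go(.481,.034,.30,156.4)"
```

```text
q [15.6 -3.   6.9 99.8 -0.  22.6] shift [-0.0269 -0.0931 -0.0002] turn 16.58708663847966
```

Emit:
{"op": "nudge_tcp", "data": {"offsets": {"segments":[[-0.009, -0.03, 0, 5.5, 0], [-0.018, -0.06, 0, 11, 0], [-0.027, -0.093, 0, 16.6, 0], [-0.027, -0.093, 0, 16.6, 0], [-0.027, -0.093, 0, 16.6, 0]]}}}

```text
time: 3.28
ee_pos: [0.4818, 0.034, 0.2988]
tcp_rot: [180.0, 0.0, 156.5]
wrist_force: [0.4, 0.3, -1.3]
opening: 0.0108
grasp_force: 60.3
```

Run:
```python
from w import *
o,T,p=tool();i=bot.camera_info("wrist");im=bot.camera("wrist");cv2.imwrite("pics/w3.png",im);print(p,o["tcp_rot"])
for c,s,m in comps(red(im,100,60),3): print(c.round(1),s)
```

```text
[0.48175316 0.03401299 0.29881569] [1.79998689e+02 2.10906521e-03 1.56453730e+02]
[192.7 218.7] [192 218   2   2   3]
[152.5 243.1] [150 241   6   6  27]
[266.  241.9] [264 240   6   5  23]
[320.2 300.7] [ 305  246   31  115 3215]
[238.  252.7] [237 252   3   2   3]
[209.3 257.3] [209 257   2   2   3]
```

View pics/w3.png

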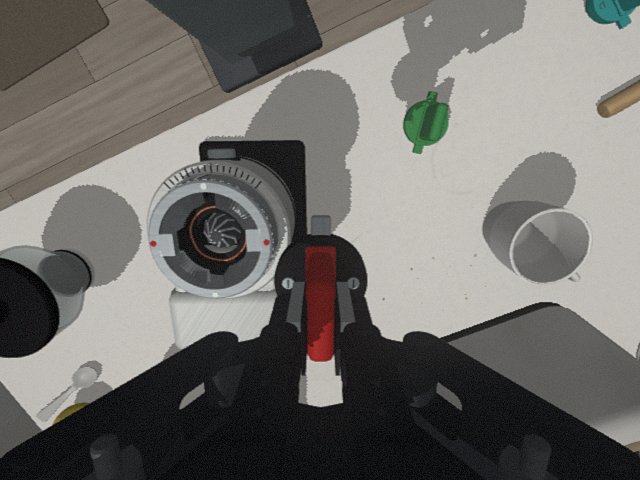

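The wrist view shows the collar with red dots at (152.5,243.1) and (266.0,241.9), and white dots near (204,186) and (215,295). The burr sits in the fingers as it did before the lift.

Run:
```python
from w import *
o,T,p=tool();i=bot.camera_info("wrist");im=cv2.imread("pics/w3.png")
g=im.astype(int).min(2)
def wd(u,v):
    s=g[v-7:v+8,u-7:u+8];w=np.clip(s-s.max()+25,0,None);y,x=np.mgrid[v-7:v+8,u-7:u+8];return (w*x).sum()/w.sum(),(w*y).sum()/w.sum()
W=[wd(204,186),wd(215,295)];print(W)
for z in(.178,.181,.184,.187,.19):
    r=[onz(i,u,z)[:2] for u in((152.5,243.1),(266.0,241.9))];w=[onz(i,u,z)[:2] for u in W]
    d=lambda v:np.degrees(np.arctan2(v[1],v[0]))
    print(z,(r[0]+r[1])/2,(w[0]+w[1])/2,np.linalg.norm(r[0]-r[1]),np.linalg.norm(w[0]-w[1]),d(r[1]-r[0]),d(w[1]-w[0]))
```

```text
[(np.float64(203.00232558139535), np.float64(185.89767441860465)), (np.float64(214.80555555555554), np.float64(294.4567901234568))]
0.178 [ 0.45259359 -0.03842567] [ 0.45275708 -0.03855968] 0.0821176377021726 0.08230613829797176 67.19246695040869 -22.809215779476602
0.181 [ 0.4521099  -0.03711845] [ 0.45227133 -0.03725076] 0.08107988560999349 0.08126600405144506 67.19246695040871 -22.809215779476585
0.184 [ 0.45162622 -0.03581123] [ 0.45178558 -0.03594185] 0.08004213351781439 0.08022586980491836 67.19246695040869 -22.8092157794766
0.187 [ 0.45114254 -0.034504  ] [ 0.45129984 -0.03463293] 0.07900438142563528 0.07918573555839166 67.19246695040873 -22.809215779476588
0.19 [ 0.45065886 -0.03319678] [ 0.45081409 -0.03332401] 0.07796662933345616 0.07814560131186497 67.19246695040871 -22.80921577947659
```

```bash
python3 -c "
from w import *
go(.4516,-.0369,.272,157.2)"
```

```text
q [ 4.2 -3.   6.7 99.8  0.  27.6] shift [-0.001  -0.078   0.0267] turn -0.6148607682448528
```

Emit:
{"op": "nudge_tcp", "data": {"offsets": {"segments":[[-0.0003, -0.025, 0.005, -0.3, 0], [-0.0006, -0.05, 0.012, -0.6, 0], [-0.001, -0.078, 0.0267, -0.6, 0], [-0.001, -0.078, 0.0267, -0.6, 0], [-0.001, -0.078, 0.0267, -0.6, 0]]}}}

```text
time: 3.75
ee_pos: [0.4512, -0.0362, 0.2714]
tcp_rot: [180.0, -0.0, 157.3]
wrist_force: [-1.0, 0.8, -1.6]
opening: 0.0107
grasp_force: 60.3
```

Run:
```python
from w import *
o,T,p=tool();i=bot.camera_info("wrist");im=bot.camera("wrist");cv2.imwrite("pics/w4.png",im);print(p,o["tcp_rot"])
for c,s,m in comps(red(im,100,60),3): print(c.round(1),s)
cv2.imwrite("pics/w4c.png",cv2.resize(im[120:400,200:440],None,fx=2.1,fy=2.1))
```

```text
[ 0.45121791 -0.03619019  0.2714349 ] [ 1.79998800e+02 -4.09480694e-02  1.57250654e+02]
[338.2 222.8] [337 222   3   3   4]
[286.7 242. ] [286 241   2   3   3]
[320.2 300.7] [ 305  246   31  116 3218]
[253.8 255.7] [251 253   7   6  32]
[381.1 256.1] [378 253   7   7  35]
```

View pics/w4c.png

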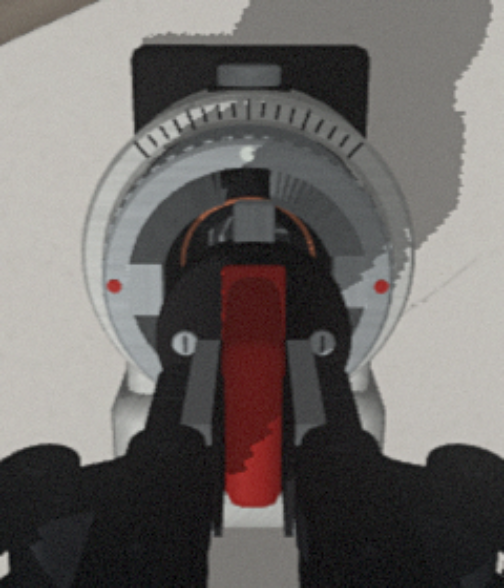

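The crop shows the red dots at (253.8,255.7) and (381.1,256.1), the front white dot at (318.1,193.8), and the burr screws at (287.6,283.3) and (353.3,283.3), close to centred.

Run:
```python
from w import *
o,T,p=tool();i=bot.camera_info("wrist")
L=lambda u,z:(T.T@(onz(i,u,z)-p)).round(4)
for z in(.181,.184,.187):
    r=[L(u,z) for u in((253.8,255.7),(381.1,256.1))];w=L((318.1,193.8),z)
    print(z,(r[0]+r[1])/2,np.linalg.norm(r[0]-r[1]),"white",w,"ang",np.degrees(np.arctan2(*((r[1]-r[0])*[-1,1,1])[:2])))
zb=p[2]-.0648+.0215
a,b=L((287.6,283.3),zb),L((353.3,283.3),zb);print("burr",(a+b)/2,a,b)
```

```text
0.181 [-0.00195 -0.0006   0.09095] 0.08160061274279747 white [ 0.0381 -0.0002  0.0909] ang 0.21064529915538155
0.184 [-0.00085 -0.0006   0.08795] 0.08040062188814213 white [ 0.0386 -0.0001  0.0879] ang 0.21378922987711657
0.187 [ 0.00025 -0.0006   0.08495] 0.0792006313106152 white [ 0.0391 -0.0001  0.0849] ang 0.21702842988005866
burr [0.0007  0.00115 0.0433 ] [ 0.0007 -0.0155  0.0433] [0.0007 0.0178 0.0433]
```

Emit:
{"op": "nudge_tcp", "data": {"offsets": {"segments":[[-0.0012, -0.0015, 0.004, 0, 0], [-0.0012, -0.0015, 0.012, 0, 0], [-0.0012, -0.0015, 0.02, 0, 0], [-0.0012, -0.0015, 0.027, 0, 0], [-0.0012, -0.0015, 0.027, 0, 0]]}}}

```text
time: 4.22
ee_pos: [0.452, -0.0378, 0.2425]
tcp_rot: [-180.0, -0.1, 157.3]
wrist_force: [-0.0, 1.4, -1.2]
opening: 0.011
grasp_force: 60.3
```

Emit:
{"op": "nudge_tcp", "data": {"offsets": {"segments":[[0, 0, 0.002, 0, 0], [0, 0, 0.004, 0, 0], [0, 0, 0.006, 0, 0], [0, 0, 0.006, 0, 0]]}}}

```text
time: 4.55
ee_pos: [0.4523, -0.0383, 0.2383]
tcp_rot: [-180.0, -0.0, 157.2]
wrist_force: [-0.3, 0.1, -1.2]
opening: 0.011
grasp_force: 60.3
```

Emit:
{"op": "nudge_tcp", "data": {"offsets": {"segments":[[0, 0, 0.002, 0, 0], [0, 0, 0.004, 0, 0], [0, 0, 0.004, 0, 0]]}}}

```text
time: 4.8
ee_pos: [0.4523, -0.0383, 0.2342]
tcp_rot: [-180.0, -0.0, 157.2]
wrist_force: [-0.9, -0.2, -1.5]
opening: 0.011
grasp_force: 60.3
```

Emit:
{"op": "nudge_tcp", "data": {"offsets": {"segments":[[0, 0, 0.002, 0, 0], [0, 0, 0.004, 0, 0], [0, 0, 0.004, 0, 0]]}}}

```text
time: 5.05
ee_pos: [0.4523, -0.0383, 0.2301]
tcp_rot: [-180.0, -0.0, 157.2]
wrist_force: [1.0, -0.7, -1.9]
opening: 0.0107
grasp_force: 60.3
```

Emit:
{"op": "nudge_tcp", "data": {"offsets": {"segments":[[0, 0, 0.002, 0, 0], [0, 0, 0.004, 0, 0], [0, 0, 0.004, 0, 0]]}}}

```text
time: 5.3
ee_pos: [0.4524, -0.0382, 0.2264]
tcp_rot: [180.0, 0.0, 157.2]
wrist_force: [-0.4, -0.3, -0.3]
opening: 0.0109
grasp_force: 60.5
```

Emit:
{"op": "nudge_tcp", "data": {"offsets": {"segments":[[0, 0, 0.001, 0, 0], [0, 0, 0.002, 0, 0], [0, 0, 0.002, 0, 0]]}}}

```text
time: 5.55
ee_pos: [0.4525, -0.0382, 0.2248]
tcp_rot: [180.0, 0.0, 157.2]
wrist_force: [0.1, 1.1, 3.8]
opening: 0.0108
grasp_force: 60.9
```

Emit:
{"op": "nudge_tcp", "data": {"offsets": {"segments":[[0, 0, 0.001, 0, 0], [0, 0, 0.002, 0, 0], [0, 0, 0.003, 0, 0], [0, 0, 0.003, 0, 0]]}}}

```text
time: 5.88
ee_pos: [0.4525, -0.0382, 0.2219]
tcp_rot: [180.0, 0.0, 157.2]
wrist_force: [-1.3, 0.6, 6.3]
opening: 0.0109
grasp_force: 61.5
```

Emit:
{"op": "nudge_tcp", "data": {"offsets": {"segments":[[0, 0, 0.001, 0, 0], [0, 0, 0.001, 0, 0], [0, 0, 0.001, 0, 0]]}}}

```text
time: 6.13
ee_pos: [0.4525, -0.0383, 0.2212]
tcp_rot: [180.0, 0.0, 157.2]
wrist_force: [-1.1, 0.4, 7.9]
opening: 0.0109
grasp_force: 61.6
```

Emit:
{"op": "nudge_tcp", "data": {"offsets": {"segments":[[0, 0, 0.001, 0, 0], [0, 0, 0.0015, 0, 0], [0, 0, 0.0015, 0, 0]]}, "force": 80}}

```text
time: 6.38
ee_pos: [0.4525, -0.0382, 0.22]
tcp_rot: [180.0, 0.1, 157.2]
wrist_force: [-1.8, 1.1, 8.7]
opening: 0.0103
grasp_force: 83.8
```

```bash
python3 -c "
from w import *
print(np.round([bot.get_obs()[k] for k in('wrist_force','torque')],2))"
```

```text
[[-1.83  1.11  8.75]
 [ 0.08  0.55  0.01]]
```

Emit:
{"op": "nudge_tcp", "data": {"offsets": {"segments":[[0, 0, 0.0005, 0, 0], [0, 0, 0.001, 0, 0], [0, 0, 0.001, 0, 0]]}}}

```text
time: 6.63
ee_pos: [0.4525, -0.0382, 0.2198]
tcp_rot: [180.0, 0.1, 157.2]
wrist_force: [-4.0, 1.6, 14.9]
opening: 0.0104
grasp_force: 84.6
```

Emit:
{"op": "nudge_tcp", "data": {"offsets": {"segments":[[0, 0, -0.0005, 0, 0], [0, 0, -0.0005, 0, 0], [0, 0, -0.0005, 2, 0], [0, 0, -0.0005, 4, 0], [0, 0, -0.0005, 6, 0]]}}}

```text
time: 7.05
ee_pos: [0.4529, -0.0383, 0.2199]
tcp_rot: [179.9, 0.1, 151.1]
wrist_force: [0.3, -0.2, 10.6]
opening: 0.0102
grasp_force: 83.8
```

Emit:
{"op": "nudge_tcp", "data": {"offsets": {"segments":[[0, 0, 0, 3, 0], [0, 0, 0, 6, 0], [0, 0, 0, 9, 0], [0, 0, 0, 12, 0], [0, 0, 0, 12, 0]]}}}

```text
time: 7.47
ee_pos: [0.453, -0.0384, 0.2199]
tcp_rot: [179.9, 0.1, 139.1]
wrist_force: [-0.4, -1.1, 10.5]
opening: 0.0106
grasp_force: 83.8
```

```bash
python3 -c "
from w import *
print(np.round([bot.get_obs()[k] for k in('wrist_force','torque')],2))"
```

```text
[[-0.37 -1.06 10.51]
 [-0.12  0.02 -0.08]]
```

Emit:
{"op": "nudge_tcp", "data": {"offsets": {"segments":[[0, 0, 0, 5, 0], [0, 0, 0, 10, 0], [0, 0, 0, 15, 0], [0, 0, 0, 20, 0], [0, 0, 0, 25, 0]]}}}

```text
time: 7.88
ee_pos: [0.453, -0.0385, 0.2199]
tcp_rot: [179.9, 0.1, 114.0]
wrist_force: [-0.3, -1.3, 11.5]
opening: 0.0102
grasp_force: 83.8
```

Emit:
{"op": "nudge_tcp", "data": {"offsets": {"segments":[[0, 0, 0, 5, 0], [0, 0, 0, 10, 0], [0, 0, 0, 15, 0], [0, 0, 0, 20, 0], [0, 0, 0, 25, 0]]}}}

```text
time: 8.3
ee_pos: [0.453, -0.0385, 0.2199]
tcp_rot: [179.8, 0.0, 89.0]
wrist_force: [0.3, -0.2, 11.2]
opening: 0.0104
grasp_force: 83.8
```

```bash
python3 -c "
from w import *
print(np.round([bot.get_obs()[k] for k in('wrist_force','torque')],2))"
```

```text
[[ 0.31 -0.24 11.2 ]
 [-0.31  0.16  0.09]]
```

Emit:
{"op": "nudge_tcp", "data": {"offsets": {"segments":[[0, 0, 0, 5, 0], [0, 0, 0, 10, 0], [0, 0, 0, 15, 0], [0, 0, 0, 20, 0], [0, 0, 0, 22, 0]]}}}

```text
time: 8.72
ee_pos: [0.4529, -0.0385, 0.2199]
tcp_rot: [179.8, -0.0, 67.0]
wrist_force: [-2.1, 0.1, 10.6]
opening: 0.0101
grasp_force: 84.0
```

Emit:
{"op": "nudge_tcp", "data": {"offsets": {"segments":[[0, 0, 0, 1, 0], [0, 0, 0, 1, 0]]}}}

```text
time: 8.88
ee_pos: [0.4527, -0.0383, 0.2199]
tcp_rot: [179.9, -0.0, 66.2]
wrist_force: [-1.1, -0.1, 11.7]
opening: 0.0101
grasp_force: 84.0
```

Run:
```python
from w import *
o,T,p=tool();print(np.round([o[k] for k in('wrist_force','torque')],2))
i=bot.camera_info("wrist");im=bot.camera("wrist");cv2.imwrite("pics/w5.png",im)
cv2.imwrite("pics/w5c.png",cv2.resize(im[120:400,180:460],None,fx=2.1,fy=2.1))
```

```text
[[-1.1  -0.11 11.69]
 [-0.05  0.56  0.3 ]]
```

View pics/w5c.png

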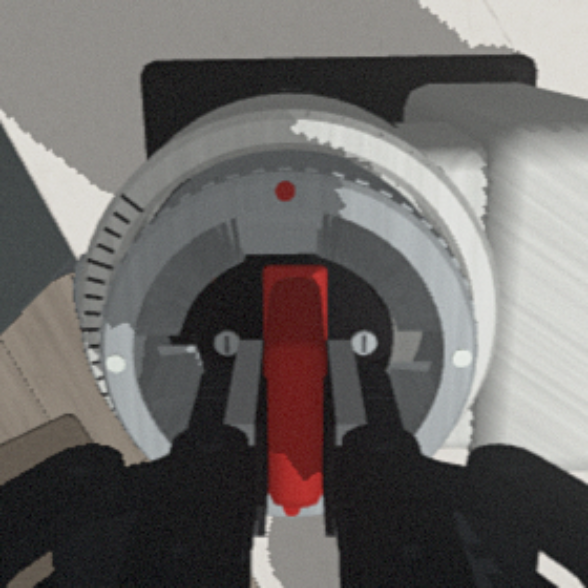

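The handle now points at the red dot, shown at (285,190) in the crop, and the bar is under the lip. I let the spring lift it into the pocket.

Emit:
{"op": "nudge_tcp", "data": {"offsets": {"segments":[[0, 0, -0.001, 0, 0], [0, 0, -0.002, 0, 0], [0, 0, -0.003, 0, 0], [0, 0, -0.004, 0, 0], [0, 0, -0.004, 0, 0]]}}}

```text
time: 9.35
ee_pos: [0.4526, -0.0383, 0.2228]
tcp_rot: [180.0, -0.0, 66.2]
wrist_force: [0.7, -0.3, 4.5]
opening: 0.0102
grasp_force: 83.0
```

Emit:
{"op": "nudge_tcp", "data": {"offsets": {"segments":[[0, 0, -0.001, 0, 0], [0, 0, -0.0015, 0, 0], [0, 0, -0.0015, 0, 0]]}}}

```text
time: 9.6
ee_pos: [0.4525, -0.0383, 0.2241]
tcp_rot: [180.0, 0.0, 66.2]
wrist_force: [1.6, -1.1, 3.7]
opening: 0.0105
grasp_force: 82.7
```

Emit:
{"op": "nudge_tcp", "data": {"offsets": {"segments":[[0, 0, -0.001, 0, 0], [0, 0, -0.0015, 0, 0], [0, 0, -0.0015, 0, 0]]}, "force": 20}}

```text
time: 9.85
ee_pos: [0.4524, -0.0383, 0.2255]
tcp_rot: [-180.0, 0.0, 66.2]
wrist_force: [1.0, -1.5, 1.9]
opening: 0.0102
grasp_force: 82.5
```

Emit:
{"op": "nudge_tcp", "data": {"offsets": {"segments":[[0, 0, 0, 0, 0.02], [0, 0, 0, 0, 0.03], [0, 0, 0, 0, 0.04], [0, 0, 0, 0, 0.045], [0, 0, 0, 0, 0.045]]}}}

```text
time: 10.27
ee_pos: [0.4523, -0.0382, 0.2255]
tcp_rot: [-180.0, 0.0, 66.2]
wrist_force: [-0.2, -0.1, 0.7]
opening: 0.0451
grasp_force: 0.0
```

Emit:
{"op": "nudge_tcp", "data": {"offsets": {"segments":[[0, 0, -0.02, 0, 0.045], [0, 0, -0.05, 0, 0.045], [0, 0, -0.08, 0, 0.045], [0, 0, -0.08, 0, 0.045]]}}}

```text
time: 10.6
ee_pos: [0.4531, -0.0383, 0.3108]
tcp_rot: [179.7, -0.1, 66.2]
wrist_force: [1.8, -0.0, 1.0]
opening: 0.0449
grasp_force: 0.0
```

Run:
```python
from w import *
o,T,p=tool();i=bot.camera_info("wrist");im=bot.camera("wrist");cv2.imwrite("pics/w6.png",im)
print(p,o["tcp_rot"])
for c,s,m in comps(red(im,100,60),8): print(c.round(1),s)
cv2.imwrite("pics/w6c.png",cv2.resize(im[120:400,180:460],None,fx=2.1,fy=2.1))
```

```text
[ 0.45311096 -0.03830246  0.31084086] [ 1.79650118e+02 -1.20836447e-01  6.62420903e+01]
[315.6 183.3] [313 181   6   6  27]
[318.7 242.2] [ 308  210   22   69 1367]
[317.8 287.2] [316 285   5   5  19]
```

View pics/w6c.png

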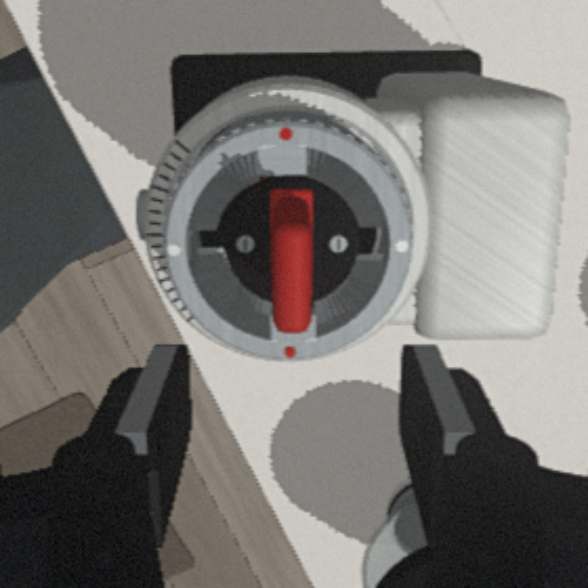

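The burr is released, in line with the red dots at (286,133) and (290,352) in the crop. It is centred to about 1.5 mm, with its bar hidden under the lip and the gripper clear.

```bash
python3 -c "
from workcell import bot
print(bot.job_done())"
```

```text
the job is handed in; nothing more can be done
None
```

I lowered the burr through the slots, pressed it down, turned it about 91° clockwise, let the spring lift it into its lock and let go; the job is handed in after about 11 s, but no verdict was printed.

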